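Shut and bolt the egg chest

ROBOT

A 6-joint arm with a two-finger parallel gripper is mounted at the origin on the work surface. World frame = base frame: x ahead of the robot, y to its left, z up, the work surface at z = 0. Lengths are in mm, angles in rad, forces in N, time in s.
With the tool pointing down it reaches from about 150 to 775 mm from the base axis. Payload 6.1 kg.
Tool frame: the origin (TCP) lies at the very end of the fingers, on their centre line; the grasp point (between the pads) lies 19 mm behind it; z points along the fingers, y is the line along which they close (so a half turn about z gives the same grasp; the last joint's range is limited). The gripper opens to 85 mm and grips with 20 to 120 N. Pads are 22 mm wide; open, the fingers measure 114 mm over their backs; the gripper's body (76 mm by 85 mm) begins 54 mm behind the grasp point. The pads swing forward as they close: fully open they stand 13 mm farther back than shut.
Start: joints at [1.197, 0.126, -0.04, 1.405, 0, 1.571], TCP at [191.699, 488.733, 231.295] pointing down, gripper open.
Joint ranges: [-2.72, 2.72], [-0.95, 1.95], [-1.27, 1.35], [-1.78, 2.02], [-1.46, 1.47], [-3.14, 3.14]. Speed limits (rad/s): [2.39, 2.39, 3.01, 3.14, 3.14, 3.14].

INTERFACE

Orientations are given as [roll, pitch, yaw] about the fixed x, y, z axes, in that order (R = Rz(yaw) Ry(pitch) Rx(roll)).
In Python, from station import ctrl gives the robot as it stands.
- The arm moves only by the tool send_rows, never from a script. Its argument "rows" is a list of rows, each a list of 3 entries, a list of its own where there are three numbers: the turn, a rotation vector about the tool's x, y, z each as a share of 0.5 rad, from -1 to 1, then the shift along the tool's x, y, z each as a share of 15 cm, from -1 to 1, then the finger opening in mm, from 0 to 85.4. In form: [[[wx, wy, wz], [x, y, z], grip], ...]. A call has 1 to 8 rows; each row is the pose to reach, as a shift and turn from the pose commanded when the call began, along the tool's axes at that moment; what a row does not reach only later rows make up. A row lasts 1/8 s, in which the tool goes at most 62.5 mm and 10.7 degrees, less where a joint would pass 70% of its speed; a pose out of reach is approached as far as the arm can. A call with a number of a shift or a turn outside -1 to 1 is refused whole. A call with a gripper value outside its range is refused whole. The fingers move at their own pace and stop on an object; "newtons" is the grip in N (left out, the last holds). Time passes only in rows, so rows that repeat a pose let the fingers close. It gives the time, the measured TCP pose, the force, the opening and the grip force at its end, in the units of the state.
- ctrl.get_state(): the state, without advancing time (a new reading comes with each control period).
- ctrl.get_image(name): name is "scene" or "top"; returns the picture (384x512x3 uint8, red, green, blue); there is no depth.
- ctrl.camera_info(name): a dict with "K" (3x3 intrinsics, pixels), "camera_from_world" (4x4, takes a point from world to camera coordinates). Camera axes: x right, y up, looking along -z (the intrinsics and any distortion apply to the point x, -y, -z); pixel columns grow to the right and rows downward; lengths in mm; the calibration is good to about 2 mm. A picture is of the moment at which its call begins. camera_info takes no time and is no camera call.
- ctrl.sign_off(): hands the job in; it is judged then, once.
Trained networks look in the newest picture that a camera, given by its name, has taken for a name from the list of things; names that differ only in an ending like _2 or _b are one class to them, and where a whole thing is asked for, a point or a joint stands for the part that bears it (a point fixed in the world has none). Each returns a list of dicts, best first, with "score" (0 to 1); they miss things now and then, are a little off and sometimes report something else, mostly with a low value. They report only what shows in the picture. A call takes as long as a camera call.
- ctrl.find_in(camera, name): "rect" ([left, top, right, bottom] in pixels, round what is visible of it).
The state is a dict: "time_s": time; "qpos": joint angles; "dq": joint speeds; "joint_torque": joint torques, N m; "ee_pos": TCP position; "orientation": TCP orientation; "contact_force": force on the tool from outside, world axes, zero at the start; "ft_torque": the same for the moment, N m; "gripper_width": opening from 0.0 (shut) to 1.0 (fully open); "gripper_force": force on a finger pad.
Only numpy, scipy, OpenCV 4.12 (cv2) and the standard library are available. Lean on these libraries where they do the work, as an engineer would, in place of code of your own. Each camera call takes 0.05 s, during which the arm holds its last target. There are 200 camera calls.

TASK

Shut the steel egg chest on the bakery table and lock it: bring the lid down, slide its bolt fully home into the keeper on the deck beside it, then fold the bolt's handle all the way down into its notch and let go. The lid sits on springs that push it up and the keeper is set a little high or low, so hold the lid down and feel for the height at which the bolt goes in. Leave the other things on the table, and the jar on the chest, where they are.

Things in the scene. Friction and masses are not known exactly. Their poses are not given: they have to be found in the camera images.
- chest: fixed steel chest full of eggs, 300 (x) x 420 (y) x 100 mm high; origin under its centre; front at -x, y along the bolt's travel, z up. Lidded bin at y -210 to 80 mm; beyond it (y 85 to 210 mm) a flat deck, 100 mm high, carries the keeper
- keeper_place (a point): fixed point on the chest at x -100, y 100, z 158 mm: nominal middle of the keeper's near face, level with the bolt when the lid is level. Keeper: dark steel block on a foot, 66 (x) x 24 (y) x 60 mm, with a window 26 mm wide and 22 mm high right through in y. The real block is set up to 6 mm higher or lower than this point, differently each time; feel for it
- lid (a joint): lid hinge (rad): 0 level, grows as it opens, lowest -0.045; it stays where left. Hinge line along chest y at x 140, z 114 mm. Lid 290 x 290 x 18 mm, flat steel; level, its top is at z 132 mm and its front edge at x -150 mm. Below about 0.07 rad two rubber buffers push it up, with 0 to 15 N
- lid_push (a point): point on the lid's top, free for pushing it down: clear of the bolt, 50 mm behind the lid's front edge, at chest y -140 mm (clear from y -200 to -90 mm)
- bolt (a joint): bolt travel (m): 0 drawn back, 0.055 fully home at its stop, towards chest +y. Flat aluminium bar 20 wide, 16 high, 160 mm long, on the lid's top; with the lid level its axis is at chest x -100, z 158 mm, its tip at y 80 mm + travel (drawn back, 20 mm short of the keeper). Slides with about 2 N
- handle (a joint): angle of the bolt's handle about the bolt's axis (rad): 0 upright from the lid, positive towards the chest's front, 1.3 fully folded. Stem 12 mm thick at chest y -30 mm + travel. A dark fence along the bolt's front, 20 mm from the axis and 8 mm above it, stops the handle near 0.85 except at its notch, 18 mm wide, at y 25 mm, reached with the bolt home
- knob (a point): middle of the handle's cross grip: a black cylinder 26 mm thick and 30 mm long, parallel to the bolt, 55 mm from the bolt's axis
- spice_jar: small glass jar, 48 mm wide, 75 mm tall, standing on the chest's deck behind the keeper; origin under its centre
- mug: white mug, 80 mm wide, 90 mm tall; origin under its centre
- measure: aluminium pot with two side loops, 100 mm wide, 120 mm tall; origin under its centre
- scraper: bench scraper lying flat, 150 mm wide, 18 mm high at its wooden grip; origin under the grip's middle
- wooden_spoon: wooden spoon lying flat, 280 mm long; origin under it near the middle

How it is judged:
By the outcome, as a careful person would: the job done as asked, in the order asked, and still so for the second after the job is handed in, with the robot touching nothing.
It also fails if it takes over 67 s, if anything falls off the work surface, if the arm or the gripper's body presses on something with over 40 N, if the wrist force passes 120 N, or if a joint passes its speed limit or range.

## Working session

There is one attempt and no reset: what is moved stays moved. The work goes in short steps, Python scripts to look and compute and a tool call to move; the robot and the scene stay as the last step left them, time stands still between calls to the robot, and variables do not carry over. Pictures are saved under pics/ and viewed, at most 10 in all, crops included, and the job is handed in when it is done.

Besides the shell and the picture viewer there is one more tool, called after "Emit:" by a JSON object that holds its "api" and its "payload", one argument or row to a line. send_rows: Moves the arm, as the interface text tells. Its arguments: {"type":"object","properties":{"rows":{"type":"array"},"newtons":{"type":"number"}},"required":["rows"]}

```bash
mkdir -p pics; ls
python3 - <<'E'
from station import ctrl
import cv2,numpy as np
for n in("scene","top"):
    im=ctrl.get_image(n); cv2.imwrite(f"pics/{n}0.png",cv2.cvtColor(im,cv2.COLOR_RGB2BGR))
    i=ctrl.camera_info(n); print(n,{k:np.round(v,4).tolist() if not isinstance(v,str) else v for k,v in i.items()})
s=ctrl.get_state();print(s)
E
```

```text
pics
scene {'K': [[387.3569, 0.0, 247.5299], [0.0, 387.3569, 191.6771], [0.0, 0.0, 1.0]], 'camera_from_world': [[-0.8573, 0.5143, 0.0229, 475.8725], [-0.3104, -0.5519, 0.774, 50.2282], [0.4107, 0.6564, 0.6328, -1843.6707], [0.0, 0.0, 0.0, 1.0]]}
top {'K': [[376.0503, 0.0, 250.797], [0.0, 376.0503, 184.4574], [0.0, 0.0, 1.0]], 'camera_from_world': [[0.0126, -0.9999, -0.0022, -33.9297], [0.9848, 0.012, 0.1731, -575.5599], [-0.1731, -0.0043, 0.9849, -1245.828], [0.0, 0.0, 0.0, 1.0]]}
{'time_s': 0.1, 'qpos': array([ 1.19698771e+00,  1.26346863e-01, -4.05362647e-02,  1.40541562e+00,
        1.62628090e-05,  1.57080590e+00]), 'dq': array([-0.00112893, -0.00198785,  0.00134675,  0.00013559, -0.00143759,
       -0.00027303]), 'joint_torque': array([ 1.81767300e-03, -4.36900914e+01,  3.53608167e+01,  1.35983151e-02,
        9.10067456e-05, -1.72874707e-06]), 'ee_pos': array([191.56535005, 488.38726198, 230.57870094]), 'orientation': array([-3.14009023e+00, -1.62484032e-05,  2.76777443e+00]), 'contact_force': array([-0.18731895,  0.62036775, -0.18285774]), 'ft_torque': array([ 0.02454934, -0.00759474,  0.03236401]), 'gripper_force': 0.0, 'gripper_width': 1.0012007402832175}
```

View pics/scene0.png

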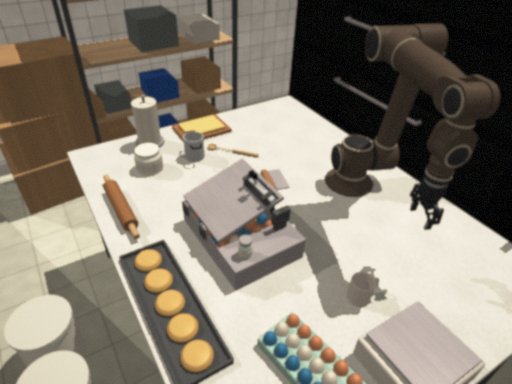

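View pics/top0.png

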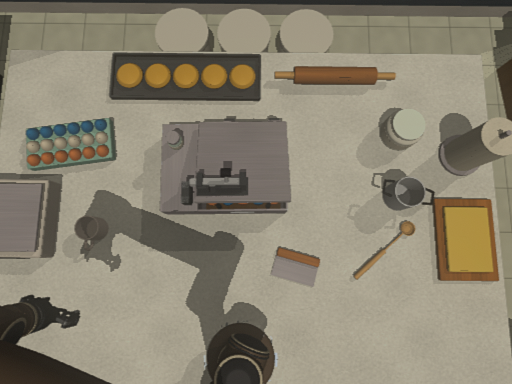

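The chest sits ahead of the robot (top view about cols 160-290, rows 120-213), with the deck to the left (+y), the lid partly open and its front toward the robot. I'll zoom in on both pictures to get the corners.

Run:
```python
import cv2
a=cv2.imread("pics/top0.png")[105:225,150:300]
cv2.imwrite("pics/topz.png",cv2.resize(a,None,fx=5,fy=5,interpolation=cv2.INTER_CUBIC))
a=cv2.imread("pics/scene0.png")[155:290,175:310]
cv2.imwrite("pics/scz.png",cv2.resize(a,None,fx=4.4,fy=4.4,interpolation=cv2.INTER_CUBIC))
```

```text
(no output)
```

View pics/topz.png

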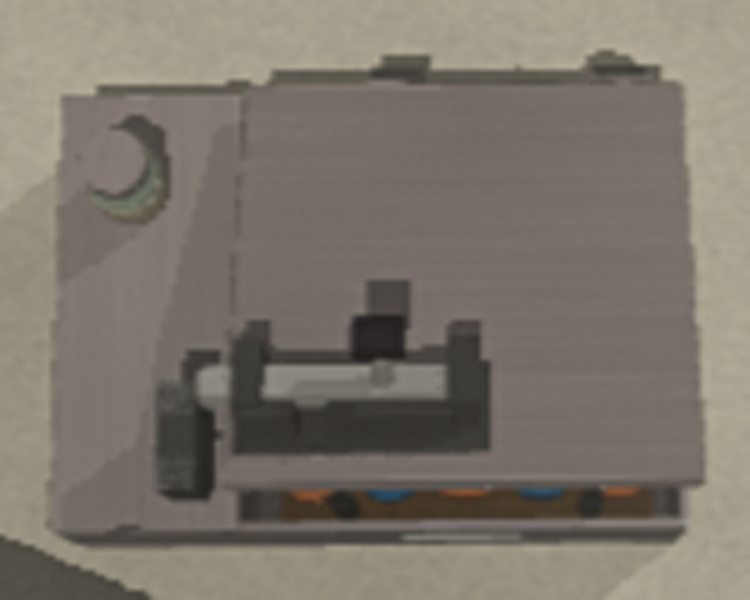

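View pics/scz.png

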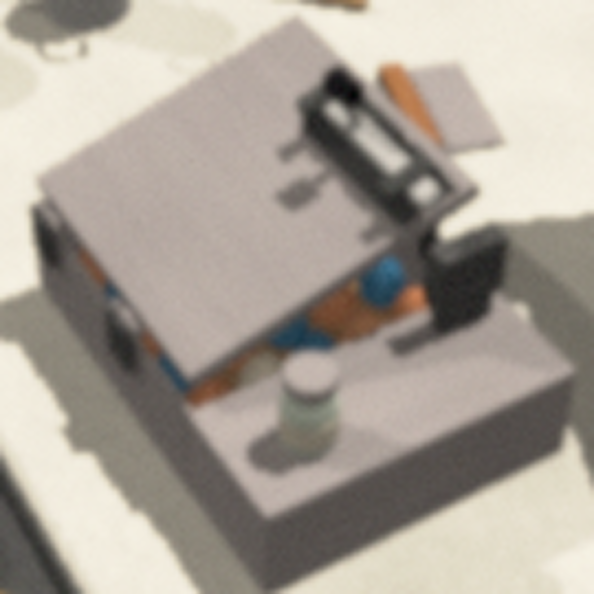

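```bash
cat > h.py <<'E'
import numpy as np
from scipy.optimize import least_squares
from scipy.spatial.transform import Rotation as R
def proj(info,P):
    T=np.array(info["camera_from_world"]);K=np.array(info["K"])
    c=np.c_[P,np.ones(len(P))]@T.T
    q=np.c_[c[:,0],-c[:,1],-c[:,2]]@K.T
    return q[:,:2]/q[:,2:]
def lidpt(x,y,z,a): # point in level-lid chest coords -> chest at hinge angle a
    dx,dz=x-140,z-114
    return [140+dx*np.cos(a)+dz*np.sin(a), y, 114-dx*np.sin(a)+dz*np.cos(a)]
def toworld(p,P): 
    c,s=np.cos(p[2]),np.sin(p[2]);P=np.atleast_2d(P)
    return np.c_[p[0]+c*P[:,0]-s*P[:,1],p[1]+s*P[:,0]+c*P[:,1],P[:,2]]
E
python3 - <<'E'
from h import *
from station import ctrl
I={n:ctrl.camera_info(n) for n in("scene","top")}
top=[((-150,210,100),(47,528),0),((150,210,100),(63,95),0),((-150,-210,100),(685,525),0),((-150,-210,132),(705,485),1),((-150,80,132),(223,485),1),((140,-210,132),(683,84),1)]
sc=[((150,210,100),(268,517),0),((-150,210,100),(574,372),0),((150,210,0),(268,592),0),((-150,80,132),(478,190),1),((-150,-210,132),(297,17),1),((140,-210,132),(40,185),1),((140,80,132),(192,380),1)]
def res(p,full=False):
    r=[]
    for n,L,f in(("top",top,lambda q:(150+q[0]/5,105+q[1]/5)),("scene",sc,lambda q:(175+q[0]/4.4,155+q[1]/4.4))):
        P=[lidpt(*a,p[3]) if l else a for a,_,l in L]
        r.append(proj(I[n],toworld(p,P))-np.array([f(q) for _,q,_ in L]))
    r=np.vstack(r); return r if full else r.ravel()
s=least_squares(res,[550,60,0,.4],loss="soft_l1",x_scale=[10,10,.1,.1])
p=s.x;print(p);print(res(p,1).round(1).tolist())
np.save("p.npy",p)
# knob/keeper check
for h in(-.5,-.2,0,.2):
    k=lidpt(-100-55*np.sin(h),-30,158+55*np.cos(h),p[3])
    w=toworld(p,k);print(h,w.round(),[(proj(I["top"],w)[0]-[150,105])*5,(proj(I["scene"],w)[0]-[175,155])*4.4])
w=toworld(p,[[-100,100,158],[-133,100,188],[-67,100,188]]);print(w.round(1),(proj(I["top"],w)-[150,105])*5,(proj(I["scene"],w)-[175,155])*4.4)
for n in("mug","measure","scraper","spice_jar"): print(n,ctrl.find_in("top",n)[:1])
E
```

```text
[6.27831151e+02 6.54517852e+01 2.25301290e-02 2.56530583e-01]
[[-0.4, 1.1], [-0.7, -0.1], [0.4, 0.4], [-0.4, 0.0], [-0.6, 1.0], [-0.7, -0.7], [-0.9, -0.3], [0.5, -1.3], [-0.9, 1.2], [0.4, -0.5], [-0.1, -0.0], [-2.2, -2.5], [-1.4, -1.0]]
-0.5 [[585.  34. 257.]] [array([398.0427679 , 318.49850136]), array([316.41384383, 102.73771093])]
-0.2 [[572.  34. 267.]] [array([397.1092806 , 337.94967549]), array([330.40199851,  88.76959655])]
0 [[561.  34. 271.]] [array([396.72251444, 354.18560211]), array([340.93940007,  81.31965096])]
0.2 [[551.  34. 272.]] [array([396.54942544, 372.24303898]), array([351.9171221 ,  75.73820307])]
[[525.6 163.2 158. ]
 [492.6 162.4 188. ]
 [558.6 163.9 188. ]] [[200.38517712 442.82237041]
 [191.48254063 489.00061846]
 [193.49655225 382.5592217 ]] [[454.46309744 258.18581054]
 [489.35397112 217.7503259 ]
 [424.25960627 245.05350963]]
mug [{'rect': [76.4, 217.0, 106.6, 253.3], 'score': 0.91}]
measure [{'rect': [381.6, 175.8, 430.7, 210.4], 'score': 0.81}]
scraper [{'rect': [269.5, 247.1, 320.3, 285.5], 'score': 0.62}]
spice_jar [{'rect': [165.9, 130.1, 183.4, 151.0], 'score': 0.78}]
```

The crops show the keeper (top crop col 185, row 440), the knob (top crop 378,337; scene crop 343,88), the lid raised by about 0.26 rad and the bolt slightly out. Next I'll triangulate the knob and work out the approach moves.

```bash
cat >> h.py <<'E'
def tri(I,uv):
    def f(P): return np.concatenate([(proj(I[n],P[None])[0]-uv[n]) for n in uv])
    s=least_squares(f,[570.,45,260]);return s.x,np.abs(s.fun).max()
E
python3 - <<'E'
from h import *
from station import ctrl
I={n:ctrl.camera_info(n) for n in("scene","top")}
k,e=tri(I,{"top":np.array([150+378/5,105+337/5]),"scene":np.array([175+343/4.4,155+88/4.4])});print("knob",k.round(1),e)
b,e=tri(I,{"top":np.array([150+197/5,105+382/5]),"scene":np.array([175+440/4.4,155+190/4.4])});print("tip?",b.round(1),e)
p=np.load("p.npy")
def tochest(w): c,s=np.cos(p[2]),np.sin(p[2]);d=w[:2]-p[:2];return [c*d[0]+s*d[1],-s*d[0]+c*d[1],w[2]]
print(np.round(tochest(k),1),np.round(tochest(b),1))
yaw=2.7678;pos=np.array([191.7,488.7,231.3]);tgt=np.array([k[0],k[1],370]);N=6;dy=(0.0225-yaw)/N
for i in range(N):
    Rm=R.from_euler('xyz',[np.pi,0,yaw]).as_matrix();d=(tgt-pos)/(N-i)
    t=np.round(Rm.T@d/150,3);pos=pos+Rm@t*150;yaw+=dy
    print([[0,0,round(-dy/.5,4)],t.tolist()])
print(pos,yaw)
E
```

```text
knob [569.4  45.5 274.7] 0.6305246356909038
tip? [547.4 155.6 236.7] 1.3920795668112191
[-58.9 -18.6 274.7] [-78.4  91.9 236.7]
[[0, 0, 0.9151], [-0.571, -0.305, -0.154]]
[[0, 0, 0.9151], [-0.647, -0.022, -0.154]]
[[0, 0, 0.9151], [-0.59, 0.266, -0.154]]
[[0, 0, 0.9151], [-0.411, 0.499, -0.154]]
[[0, 0, 0.9151], [-0.149, 0.63, -0.154]]
[[0, 0, 0.9151], [0.145, 0.63, -0.155]]
[569.45146612  45.50857784 370.05      ] 0.022500000000000298
```

Emit:
{"api": "send_rows", "payload": {
  "rows": [
    [[0,0,0.305],[-0.19,-0.102,-0.051],85],
    [[0,0,0.61],[-0.38,-0.203,-0.103],85],
    [[0,0,0.9151],[-0.571,-0.305,-0.154],85]
  ]
}}

```text
time_s: 0.68
ee_pos: [255.2, 414.1, 254.5]
orientation: [-3.141, 0.0, 2.306]
contact_force: [0.9, -0.1, 0.3]
gripper_width: 0.996
gripper_force: 0.0
```

Emit:
{"api": "send_rows", "payload": {
  "rows": [
    [[0,0,0.305],[-0.216,-0.007,-0.051],85],
    [[0,0,0.61],[-0.431,-0.015,-0.103],85],
    [[0,0,0.9151],[-0.647,-0.022,-0.154],85]
  ]
}}

```text
time_s: 1.05
ee_pos: [318.2, 340.1, 277.8]
orientation: [3.141, -0.0, 1.848]
contact_force: [0.4, 0.2, -1.1]
gripper_width: 0.995
gripper_force: 0.0
```

Emit:
{"api": "send_rows", "payload": {
  "rows": [
    [[0,0,0.305],[-0.197,0.089,-0.051],85],
    [[0,0,0.61],[-0.393,0.177,-0.103],85],
    [[0,0,0.9151],[-0.59,0.266,-0.154],85]
  ]
}}

```text
time_s: 1.42
ee_pos: [381.2, 266.1, 300.9]
orientation: [3.141, -0.0, 1.39]
contact_force: [-0.5, -0.4, 0.2]
gripper_width: 0.993
gripper_force: 0.0
```

Emit:
{"api": "send_rows", "payload": {
  "rows": [
    [[0,0,0.305],[-0.137,0.166,-0.051],85],
    [[0,0,0.61],[-0.274,0.333,-0.103],85],
    [[0,0,0.9151],[-0.411,0.499,-0.154],85]
  ]
}}

```text
time_s: 1.8
ee_pos: [444.1, 192.3, 324.0]
orientation: [3.142, -0.0, 0.933]
contact_force: [-0.4, 0.2, -0.8]
gripper_width: 0.995
gripper_force: 0.0
```

Emit:
{"api": "send_rows", "payload": {
  "rows": [
    [[0,0,0.305],[-0.05,0.21,-0.051],85],
    [[0,0,0.61],[-0.099,0.42,-0.103],85],
    [[0,0,0.9151],[-0.149,0.63,-0.154],85]
  ]
}}

```text
time_s: 2.17
ee_pos: [507.1, 118.4, 347.1]
orientation: [3.142, -0.0, 0.475]
contact_force: [0.2, 0.6, 1.1]
gripper_width: 1.002
gripper_force: 0.0
```

Emit:
{"api": "send_rows", "payload": {
  "rows": [
    [[0,0,0.305],[0.048,0.21,-0.051],85],
    [[0,0,0.61],[0.097,0.42,-0.103],85],
    [[0,0,0.9151],[0.145,0.63,-0.155],85],
    [[0,0,0.9151],[0.145,0.63,-0.155],85],
    [[0,0,0.9151],[0.145,0.63,-0.155],85]
  ]
}}

```text
time_s: 2.8
ee_pos: [570.0, 30.2, 369.8]
orientation: [-3.129, 0.001, 0.047]
contact_force: [1.1, -1.1, 0.6]
gripper_width: 0.995
gripper_force: 0.0
```

Run:
```python
from station import ctrl
import cv2
s=ctrl.get_state();print(s["qpos"].round(3),s["ee_pos"],s["orientation"],s["dq"].round(3),s["contact_force"])
im=ctrl.get_image("scene")[120:290,175:345]
cv2.imwrite("pics/s1.png",cv2.resize(im[:,:,::-1],None,fx=3.5,fy=3.5,interpolation=cv2.INTER_CUBIC))
```

```text
[0.046 0.268 0.444 1.748 0.012 3.141] [570.00835386  30.1878609  369.77352026] [-3.12918659e+00  7.62342251e-04  4.74391250e-02] [ 0.02  -0.016 -0.01  -0.002 -0.002  0.001] [ 1.05193644 -1.05066238  0.62965567]
```

View pics/s1.png

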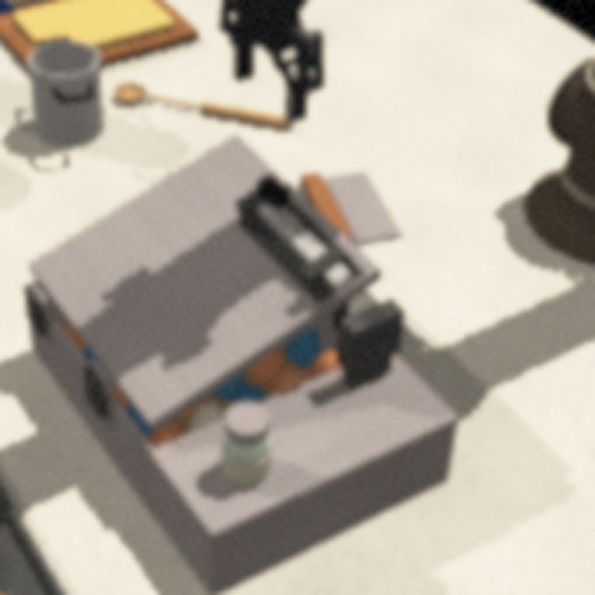

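The last joint reached its limit (q6 = 3.14) in this orientation, and the pictures show the gripper clear of everything. I'll turn half a turn the other way, which gives the same grasp.

Emit:
{"api": "send_rows", "payload": {
  "rows": [
    [[0,0,-0.33],[0,0,0],85],
    [[0,0,-0.66],[0,0,0],85],
    [[0,0,-1],[0,0,0],85]
  ]
}}

```text
time_s: 3.22
ee_pos: [569.4, 31.4, 370.3]
orientation: [-3.131, -0.006, 0.555]
contact_force: [0.2, -0.3, 0.3]
gripper_width: 0.994
gripper_force: 0.0
```

Emit:
{"api": "send_rows", "payload": {
  "rows": [
    [[0,0,-0.33],[0,0,0],85],
    [[0,0,-0.66],[0,0,0],85],
    [[0,0,-1],[0,0,0],85]
  ]
}}

```text
time_s: 3.6
ee_pos: [569.4, 31.4, 370.3]
orientation: [-3.135, -0.01, 1.055]
contact_force: [-0.0, 0.3, 0.4]
gripper_width: 0.996
gripper_force: 0.0
```

Emit:
{"api": "send_rows", "payload": {
  "rows": [
    [[0,0,-0.33],[0,0,0],85],
    [[0,0,-0.66],[0,0,0],85],
    [[0,0,-1],[0,0,0],85]
  ]
}}

```text
time_s: 3.98
ee_pos: [569.4, 31.4, 370.3]
orientation: [-3.141, -0.012, 1.555]
contact_force: [-0.1, -0.1, 0.7]
gripper_width: 0.998
gripper_force: 0.0
```

Emit:
{"api": "send_rows", "payload": {
  "rows": [
    [[0,0,-0.33],[0,0,0],85],
    [[0,0,-0.66],[0,0,0],85],
    [[0,0,-1],[0,0,0],85]
  ]
}}

```text
time_s: 4.35
ee_pos: [569.4, 31.4, 370.3]
orientation: [3.136, -0.011, 2.055]
contact_force: [-0.0, 0.0, 0.4]
gripper_width: 0.997
gripper_force: 0.0
```

Emit:
{"api": "send_rows", "payload": {
  "rows": [
    [[0,0,-0.33],[0,0,0],85],
    [[0,0,-0.66],[0,0,0],85],
    [[0,0,-1],[0,0,0],85]
  ]
}}

```text
time_s: 4.72
ee_pos: [569.4, 31.4, 370.3]
orientation: [3.132, -0.007, 2.555]
contact_force: [-0.2, -0.3, 1.4]
gripper_width: 0.998
gripper_force: 0.0
```

Emit:
{"api": "send_rows", "payload": {
  "rows": [
    [[0,0,-0.33],[0,0,0],85],
    [[0,0,-0.66],[0,0,0],85],
    [[0,0,-1],[0,0,0],85],
    [[0,0,-1],[0,0,0],85]
  ]
}}

```text
time_s: 5.22
ee_pos: [569.6, 31.2, 370.3]
orientation: [3.13, -0.002, 3.048]
contact_force: [-0.2, -0.2, -0.3]
gripper_width: 0.998
gripper_force: 0.0
```

Emit:
{"api": "send_rows", "payload": {
  "rows": [
    [[0.023,0,-0.218],[0.008,0.094,0],85],
    [[0.023,0,-0.218],[0.008,0.094,0.2],85],
    [[0.023,0,-0.218],[0.008,0.094,0.4],85],
    [[0.023,0,-0.218],[0.008,0.094,0.5],85],
    [[0.023,0,-0.218],[0.008,0.094,0.5],70],
    [[0.023,0,-0.218],[0.008,0.094,0.5],60]
  ]
}}

```text
time_s: 5.98
ee_pos: [570.2, 45.5, 296.2]
orientation: [3.141, -0.0, -3.128]
contact_force: [-0.2, -0.0, -0.1]
gripper_width: 0.701
gripper_force: 0.0
```

Run:
```python
from station import ctrl
import cv2,numpy as np
a=ctrl.get_image("scene")[125:215,205:325]
b=ctrl.get_image("top")[120:210,165:285]
im=np.vstack([cv2.resize(x[:,:,::-1],None,fx=3.3,fy=3.3,interpolation=cv2.INTER_CUBIC) for x in(a,b)])
cv2.imwrite("pics/s2.png",im)
```

```text
(no output)
```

View pics/s2.png

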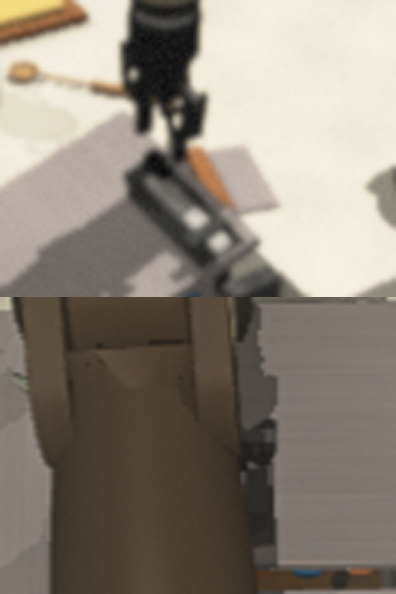

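Scene crop: fingertips at (140,130) and (180,155) straddle the knob at (155,160). The top view is blocked by the arm. The alignment is good, so I'll go down and grip.

Emit:
{"api": "send_rows", "payload": {
  "rows": [
    [[0,0,-0.018],[0,0,0.13],60],
    [[0,0,-0.018],[0,0,0.267],60],
    [[0,0,-0.018],[0,0,0.267],60]
  ]
}}

```text
time_s: 6.45
ee_pos: [569.7, 45.1, 254.4]
orientation: [3.141, -0.003, -3.118]
contact_force: [-0.9, 0.3, -0.3]
gripper_width: 0.703
gripper_force: 0.0
```

Emit:
{"api": "send_rows", "payload": {
  "rows": [
    [[0,0,0],[0,0,0],40],
    [[0,0,0],[0,0,0],30],
    [[0,0,0],[0,0,0],24],
    [[0,0,0],[0,0,0],20],
    [[0,0,0],[0,0,0],20]
  ],
  "newtons": 40
}}

```text
time_s: 7.08
ee_pos: [570.1, 44.9, 255.3]
orientation: [3.141, -0.001, -3.118]
contact_force: [-0.7, -1.7, 2.0]
gripper_width: 0.341
gripper_force: 42.6
```

Knob gripped (29 mm). I'll draw the bolt back to its stop.

Emit:
{"api": "send_rows", "payload": {
  "rows": [
    [[0,0,0],[0,-0.03,0],20],
    [[0,0,0],[0,-0.05,0],20],
    [[0,0,0],[0,-0.05,0],20]
  ]
}}

```text
time_s: 7.45
ee_pos: [570.3, 37.5, 255.2]
orientation: [3.141, -0.001, -3.118]
contact_force: [-1.3, 1.0, 1.7]
gripper_width: 0.346
gripper_force: 42.6
```

Emit:
{"api": "send_rows", "payload": {
  "rows": [
    [[0,0,0],[0,-0.02,0],20],
    [[0,0,0],[0,-0.04,0],20],
    [[0,0,0],[0,-0.04,0],20]
  ]
}}

```text
time_s: 7.82
ee_pos: [570.4, 32.3, 255.1]
orientation: [3.139, -0.001, -3.118]
contact_force: [-2.7, 3.9, 0.8]
gripper_width: 0.348
gripper_force: 42.6
```

Bolt drawn back. I'll lower the lid along its arc.

Emit:
{"api": "send_rows", "payload": {
  "rows": [
    [[0,0,0],[0.02,0,0.028],20],
    [[0,0,0],[0.042,0,0.056],20],
    [[0,0,0],[0.062,0,0.084],20],
    [[0,0,0],[0.083,0,0.112],20],
    [[0,0,0],[0.083,0,0.112],20]
  ],
  "newtons": 70
}}

```text
time_s: 8.45
ee_pos: [561.3, 32.1, 238.2]
orientation: [3.139, 0.005, -3.118]
contact_force: [10.4, 4.8, -6.1]
gripper_width: 0.338
gripper_force: 71.4
```

Emit:
{"api": "send_rows", "payload": {
  "rows": [
    [[0,0,0],[0.027,0,0.042],20],
    [[0,0,0],[0.054,0,0.085],20],
    [[0,0,0],[0.08,0,0.13],20],
    [[0,0,0],[0.104,0,0.175],20],
    [[0,0,0],[0.104,0,0.175],20]
  ]
}}

```text
time_s: 9.07
ee_pos: [546.3, 31.8, 212.3]
orientation: [3.139, 0.006, -3.117]
contact_force: [11.1, 5.2, -5.3]
gripper_width: 0.338
gripper_force: 71.0
```

Emit:
{"api": "send_rows", "payload": {
  "rows": [
    [[0,0,0],[0.01,0,0.025],20],
    [[0,0,0],[0.02,0,0.05],20],
    [[0,0,0],[0.03,0,0.075],20],
    [[0,0,0],[0.04,0,0.102],20],
    [[0,0,0],[0.04,0,0.102],20]
  ]
}}

```text
time_s: 9.7
ee_pos: [541.6, 31.7, 198.6]
orientation: [3.139, 0.01, -3.118]
contact_force: [13.6, 4.6, 0.6]
gripper_width: 0.34
gripper_force: 71.8
```

Emit:
{"api": "send_rows", "payload": {
  "rows": [
    [[0,0,0],[0,0.03,0],20],
    [[0,0,0],[0,0.06,0],20],
    [[0,0,0],[0,0.09,0],20],
    [[0,0,0],[0,0.11,0],20],
    [[0,0,0],[0,0.11,0],20]
  ]
}}

```text
time_s: 10.32
ee_pos: [541.3, 46.8, 198.7]
orientation: [-3.141, 0.01, -3.118]
contact_force: [13.0, 0.1, -0.4]
gripper_width: 0.341
gripper_force: 71.6
```

Emit:
{"api": "send_rows", "payload": {
  "rows": [
    [[0,0,0],[-0.02,0.02,0],20],
    [[0,0,0],[-0.02,0.04,0],20],
    [[0,0,0],[-0.02,0.05,0],20],
    [[0,0,0],[-0.02,0.05,0],20]
  ]
}}

```text
time_s: 10.82
ee_pos: [541.8, 52.3, 198.2]
orientation: [-3.136, 0.005, -3.119]
contact_force: [8.0, -8.8, 3.7]
gripper_width: 0.34
gripper_force: 72.1
```

Emit:
{"api": "send_rows", "payload": {
  "rows": [
    [[0,0,0],[0,0.02,0],20],
    [[0,0,0],[0,0.03,0],20],
    [[0,0,0],[0,0.03,0],20]
  ]
}}

```text
time_s: 11.2
ee_pos: [541.7, 52.9, 198.3]
orientation: [-3.128, 0.006, -3.121]
contact_force: [7.7, -23.8, 4.7]
gripper_width: 0.337
gripper_force: 72.5
```

Contact with the keeper at y≈52.5, blocked with the bolt high. I'll ease the push and sweep downward.

Emit:
{"api": "send_rows", "payload": {
  "rows": [
    [[0,0,0],[0,-0.017,0],20],
    [[0,0,0],[0,-0.017,0.01],20],
    [[0,0,0],[0,-0.017,0.02],20],
    [[0,0,0],[0,-0.017,0.02],20]
  ]
}}

```text
time_s: 11.7
ee_pos: [541.7, 52.7, 196.8]
orientation: [-3.133, 0.007, -3.12]
contact_force: [4.7, -14.9, 12.2]
gripper_width: 0.34
gripper_force: 73.7
```

Emit:
{"api": "send_rows", "payload": {
  "rows": [
    [[0,0,0],[0,0,0.01],20],
    [[0,0,0],[0,0,0.02],20],
    [[0,0,0],[0,0,0.02],20]
  ]
}}

```text
time_s: 12.08
ee_pos: [540.8, 55.9, 192.6]
orientation: [-3.141, 0.004, -3.119]
contact_force: [3.6, -1.1, 6.9]
gripper_width: 0.337
gripper_force: 72.9
```

Emit:
{"api": "send_rows", "payload": {
  "rows": [
    [[0,0,0],[0,0,0.01],20],
    [[0,0,0],[0,0,0.02],20],
    [[0,0,0],[0,0,0.02],20]
  ]
}}

```text
time_s: 12.45
ee_pos: [540.4, 56.1, 189.7]
orientation: [-3.141, 0.004, -3.118]
contact_force: [2.9, -1.1, 7.9]
gripper_width: 0.347
gripper_force: 73.1
```

The bolt slipped into the window (y jumped, force fell). I'll slide it home.

Emit:
{"api": "send_rows", "payload": {
  "rows": [
    [[0,0,0],[0,0.03,-0.007],20],
    [[0,0,0],[0,0.06,-0.007],20],
    [[0,0,0],[0,0.09,-0.007],20],
    [[0,0,0],[0,0.12,-0.007],20],
    [[0,0,0],[0,0.12,-0.007],20]
  ]
}}

```text
time_s: 13.08
ee_pos: [540.2, 74.6, 190.6]
orientation: [-3.141, 0.004, -3.118]
contact_force: [2.9, -0.7, 7.8]
gripper_width: 0.342
gripper_force: 73.0
```

Emit:
{"api": "send_rows", "payload": {
  "rows": [
    [[0,0,0],[0,0.03,0],20],
    [[0,0,0],[0,0.06,0],20],
    [[0,0,0],[0,0.08,0],20],
    [[0,0,0],[0,0.09,0],20],
    [[0,0,0],[0,0.09,0],20]
  ]
}}

```text
time_s: 13.7
ee_pos: [539.9, 87.0, 190.6]
orientation: [-3.139, 0.004, -3.119]
contact_force: [2.4, -4.1, 7.8]
gripper_width: 0.341
gripper_force: 73.0
```

Emit:
{"api": "send_rows", "payload": {
  "rows": [
    [[0,0,0],[0,0.015,0],20],
    [[0,0,0],[0,0.025,0],20],
    [[0,0,0],[0,0.025,0],20]
  ]
}}

```text
time_s: 14.08
ee_pos: [539.9, 87.5, 190.7]
orientation: [-3.132, 0.004, -3.12]
contact_force: [3.4, -16.2, 9.0]
gripper_width: 0.339
gripper_force: 73.1
```

Bolt is on its stop. I'll ease off, lighten the grip and fold the handle along its arc.

Emit:
{"api": "send_rows", "payload": {
  "rows": [
    [[0,0,0],[0,-0.02,0],20],
    [[0,0,0],[0.04,-0.02,-0.006],20],
    [[0,0,0],[0.086,-0.02,-0.012],20],
    [[0,0,0],[0.14,-0.02,-0.008],20],
    [[0,0,0],[0.195,-0.02,0.004],20],
    [[0,0,0],[0.195,-0.02,0.004],20]
  ],
  "newtons": 30
}}

```text
time_s: 14.82
ee_pos: [513.1, 86.5, 190.9]
orientation: [-3.138, 0.01, -3.119]
contact_force: [10.1, -7.4, 6.9]
gripper_width: 0.339
gripper_force: 72.2
```

Emit:
{"api": "send_rows", "payload": {
  "rows": [
    [[0,0,0],[0.05,0,0.022],20],
    [[0,0,0],[0.1,0,0.047],20],
    [[0,0,0],[0.14,0,0.08],20],
    [[0,0,0],[0.167,0,0.108],20],
    [[0,0,0],[0.167,0,0.108],20]
  ]
}}

```text
time_s: 15.45
ee_pos: [487.3, 86.0, 174.7]
orientation: [-3.138, 0.008, -3.119]
contact_force: [6.2, -7.7, 7.6]
gripper_width: 0.342
gripper_force: 74.6
```

Emit:
{"api": "send_rows", "payload": {
  "rows": [
    [[0,0,0],[0.028,0,0.036],20],
    [[0,0,0],[0.051,0,0.076],20],
    [[0,0,0],[0.066,0,0.11],20],
    [[0,0,0],[0.078,0,0.144],20],
    [[0,0,0],[0.078,0,0.144],20]
  ]
}}

```text
time_s: 16.08
ee_pos: [473.4, 85.7, 153.0]
orientation: [-3.138, 0.004, -3.119]
contact_force: [-1.6, -7.8, 14.2]
gripper_width: 0.342
gripper_force: 78.8
```

Emit:
{"api": "send_rows", "payload": {
  "rows": [
    [[0,0,0],[0,0,0.015],20],
    [[0,0,0],[0,0,0.03],20],
    [[0,0,0],[0,0,0.03],20]
  ]
}}

```text
time_s: 16.45
ee_pos: [472.1, 85.5, 148.6]
orientation: [-3.138, 0.002, -3.119]
contact_force: [-9.1, -8.7, 19.4]
gripper_width: 0.338
gripper_force: 80.1
```

Handle looks fully folded. I'll let go, rise clear and look.

Emit:
{"api": "send_rows", "payload": {
  "rows": [
    [[0,0,0],[0,0,0],40],
    [[0,0,0],[0,0,0],60],
    [[0,0,0],[0,0,0],60],
    [[0,0,0],[0,0,-0.2],60],
    [[0,0,0],[0,0,-0.5],60],
    [[0,0,0],[0,0,-0.8],60],
    [[0,0,0],[0.4,0,-1],60],
    [[0,0,0],[0.8,0,-1],60]
  ]
}}

```text
time_s: 17.45
ee_pos: [353.8, 84.9, 297.6]
orientation: [3.141, 0.001, -3.118]
contact_force: [-0.7, 1.1, 1.5]
gripper_width: 0.702
gripper_force: 0.0
```

Emit:
{"api": "send_rows", "payload": {
  "rows": [
    [[0,0,0],[0.3,-0.2,0],60],
    [[0,0,0],[0.4,-0.5,0],60],
    [[0,0,0],[0.4,-1,0],60],
    [[0,0,0],[0.4,-1,0],60],
    [[0,0,0],[0.4,-1,0],60]
  ]
}}

```text
time_s: 18.08
ee_pos: [297.2, -67.6, 296.0]
orientation: [3.141, -0.002, -3.121]
contact_force: [0.1, 0.4, 0.1]
gripper_width: 0.702
gripper_force: 0.0
```

Run:
```python
from station import ctrl
import cv2,numpy as np
a=ctrl.get_image("scene")[165:285,185:310]
b=ctrl.get_image("top")[110:220,155:300]
im=[cv2.resize(x[:,:,::-1],(390,int(390*x.shape[0]/x.shape[1])),interpolation=cv2.INTER_CUBIC) for x in(a,b)]
h=max(i.shape[0] for i in im)
cv2.imwrite("pics/s3.png",np.hstack([cv2.copyMakeBorder(i,0,h-i.shape[0],0,0,0) for i in im]))
```

```text
(no output)
```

View pics/s3.png

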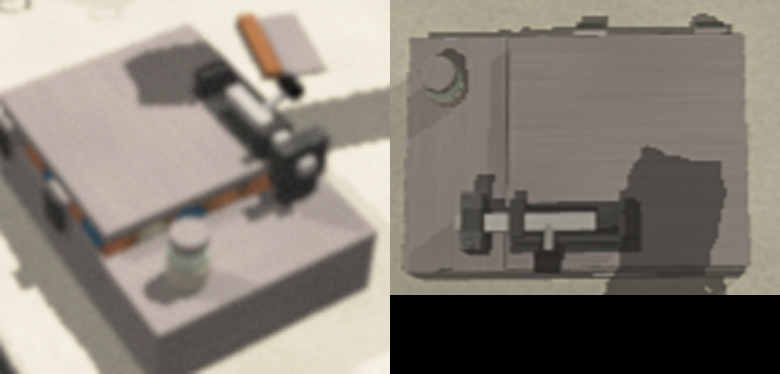

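The bolt runs through the keeper (tip visible on the far side, top crop 458,220) and the handle lies in its notch (knob at 547,262). The jar hasn't moved. I'll check the handle angle numerically.

Run:
```python
from h import *
from station import ctrl
I={n:ctrl.camera_info(n) for n in("scene","top")}
k,e=tri(I,{"top":np.array([155+157*145/390,110+262*145/390]),"scene":np.array([185+291*125/390,165+86*125/390])});print(k,e)
p=np.load("p.npy")
for h in(.85,1.1,1.3):
    w=toworld(p,[lidpt(-100-55*np.sin(h),25,158+55*np.cos(h),a) for a in(0,)])
    q=proj(I["top"],w)[0],proj(I["scene"],w)[0]
    print(h,w,(q[0]-[155,110])*390/145+[390,0],(q[1]-[185,165])*390/125)
```

```text
[478.56217372  86.8164439  184.96249817] 0.6344650625794088
0.85 [[485.98338928  87.26174236 194.29907302]] [545.08539559 255.56184076] [284.72706018  81.91482326]
1.1 [[478.28935994  87.08836555 182.94778668]] [546.05394634 263.49111491] [289.21195673  87.08981493]
1.3 [[474.31107447  86.99871909 172.71243557]] [546.93193349 267.94823153] [291.24472827  92.47955432]
```

The picture leaves the angle unsure (about 1.1 to 1.3). I'll press the knob down from above with closed fingers to make certain.

Emit:
{"api": "send_rows", "payload": {
  "rows": [
    [[0,0,0],[-0.2,0.17,0],20],
    [[0,0,0],[-0.4,0.33,0],0],
    [[0,0,0],[-0.6,0.5,0],0],
    [[0,0,0],[-0.8,0.75,0],0],
    [[0,0,0],[-1,1,0],0],
    [[0,0,0],[-1,1,0],0]
  ]
}}

```text
time_s: 18.92
ee_pos: [444.7, 90.7, 294.8]
orientation: [3.141, -0.003, -3.111]
contact_force: [-0.3, 1.0, 0.2]
gripper_width: -0.001
gripper_force: 0.0
```

Emit:
{"api": "send_rows", "payload": {
  "rows": [
    [[0,0,0],[-0.197,0,0.2],0],
    [[0,0,0],[-0.197,0,0.4],0],
    [[0,0,0],[-0.197,0,0.5],0],
    [[0,0,0],[-0.197,0,0.56],0],
    [[0,0,0],[-0.197,0,0.6],0],
    [[0,0,0],[-0.197,0,0.6],0]
  ]
}}

```text
time_s: 19.68
ee_pos: [473.2, 87.6, 206.5]
orientation: [3.141, -0.001, -3.118]
contact_force: [-0.2, -0.7, -0.0]
gripper_width: -0.001
gripper_force: 0.0
```

Emit:
{"api": "send_rows", "payload": {
  "rows": [
    [[0,0,0],[0,0,0.04],0],
    [[0,0,0],[0,0,0.07],0],
    [[0,0,0],[0,0,0.1],0],
    [[0,0,0],[0,0,0.1],0]
  ]
}}

```text
time_s: 20.18
ee_pos: [473.0, 87.5, 190.6]
orientation: [3.141, -0.002, -3.118]
contact_force: [0.6, 0.0, 0.6]
gripper_width: -0.001
gripper_force: 0.0
```

Emit:
{"api": "send_rows", "payload": {
  "rows": [
    [[0,0,0],[0,0,0.02],0],
    [[0,0,0],[0,0,0.03],0],
    [[0,0,0],[0,0,0.03],0]
  ]
}}

```text
time_s: 20.55
ee_pos: [472.9, 87.6, 187.2]
orientation: [3.141, -0.001, -3.118]
contact_force: [-3.6, 0.0, 6.1]
gripper_width: 0.001
gripper_force: 2.9
```

Emit:
{"api": "send_rows", "payload": {
  "rows": [
    [[0,0,0],[0,0,0.02],0],
    [[0,0,0],[0,0,0.035],0],
    [[0,0,0],[0,0,0.035],0]
  ]
}}

```text
time_s: 20.92
ee_pos: [471.8, 87.5, 182.1]
orientation: [3.141, -0.003, -3.118]
contact_force: [-7.9, -0.5, 9.2]
gripper_width: -0.001
gripper_force: 4.5
```

Emit:
{"api": "send_rows", "payload": {
  "rows": [
    [[0,0,0],[0,0,0.02],0],
    [[0,0,0],[0,0,0.035],0],
    [[0,0,0],[0,0,0.035],0]
  ]
}}

```text
time_s: 21.3
ee_pos: [471.8, 87.5, 180.5]
orientation: [3.14, 0.001, -3.118]
contact_force: [-16.9, -2.3, 32.5]
gripper_width: 0.002
gripper_force: 16.4
```

That is a hard stop at the same height as before (knob centre 167.5 mm), so the handle is fully folded. I'll retreat.

Emit:
{"api": "send_rows", "payload": {
  "rows": [
    [[0,0,0],[0,0,-0.1],0],
    [[0,0,0],[0,0,-0.4],0],
    [[0,0,0],[0,0,-0.8],0],
    [[0,0,0],[0.4,0,-1],0],
    [[0,0,0],[0.8,0,-1],0],
    [[0,0,0],[0.8,-0.4,-1],0],
    [[0,0,0],[0.8,-0.8,-1],0],
    [[0,0,0],[0.8,-0.8,-1],0]
  ]
}}

```text
time_s: 22.3
ee_pos: [356.0, -38.6, 326.2]
orientation: [-3.141, -0.0, -3.126]
contact_force: [0.4, 0.4, -0.6]
gripper_width: -0.004
gripper_force: 0.0
```

Run:
```python
from station import ctrl
import cv2,numpy as np
a=ctrl.get_image("scene")[165:285,185:310]
b=ctrl.get_image("top")[110:220,155:300]
im=[cv2.resize(x[:,:,::-1],(390,int(390*x.shape[0]/x.shape[1])),interpolation=cv2.INTER_CUBIC) for x in(a,b)]
h=max(i.shape[0] for i in im)
cv2.imwrite("pics/s4.png",np.hstack([cv2.copyMakeBorder(i,0,h-i.shape[0],0,0,0) for i in im]))
```

```text
(no output)
```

View pics/s4.png

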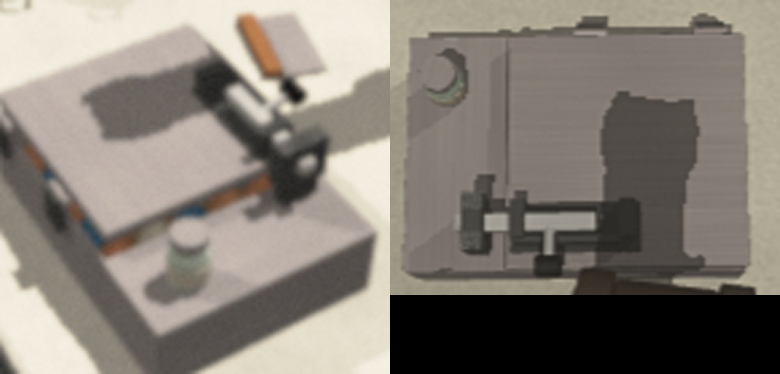

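The knob moved down slightly (scene 292,91; top 547,265), which now fits a 1.3 fold. The bolt is through the keeper, the jar hasn't moved and the arm is clear.

```bash
python3 -c "
from station import ctrl
print(ctrl.sign_off())"
```

```text
the job is handed in; nothing more can be done
None
```

The chest is shut and locked, and the job is handed in at about 22 s: the lid is held down, the bolt is fully home in the keeper, and the handle is folded into its notch and released; no judging result came back.

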